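# Clamp the matching heel lift

## Task

The toggle clamp holds a brown D-shaped leather heel base. From the sloping rack take the one black rubber heel lift that is the same size as that base, lay it flat on the base so that the outlines match, straight edge over straight edge, and let go of it. Then swing the clamp's raised arm down until its pad presses firmly on the lift, and leave the other two lifts where they are on the rack.

Things in the scene. Friction and masses are not known exactly. Their poses are not given: they have to be found in the camera images.
- lift_a_mid (a point): Black rubber heel lift, flat D-shaped plate 46 mm wide, 52 mm long, 10 mm thick: a straight edge, parallel sides for 29 mm, then a half-round end. Smaller than the base. Lies on the rack. Point: on its centre line, 20 mm from the straight edge, half-way through its thickness (pinch it here across its width). x: straight edge to round end; y: width; z: out of its upper face.
- lift_b_mid (a point): Black rubber heel lift, flat D-shaped plate 54 mm wide, 60 mm long, 10 mm thick: a straight edge, parallel sides for 33 mm, then a half-round end. The same outline as the base. Lies on the rack. Point: on its centre line, 20 mm from the straight edge, half-way through its thickness (pinch it here across its width). x: straight edge to round end; y: width; z: out of its upper face.
- lift_c_mid (a point): Black rubber heel lift, flat D-shaped plate 62 mm wide, 68 mm long, 10 mm thick: a straight edge, parallel sides for 37 mm, then a half-round end. Larger than the base. Lies on the rack. Point: on its centre line, 20 mm from the straight edge, half-way through its thickness (pinch it here across its width). x: straight edge to round end; y: width; z: out of its upper face.
- lift_b_tip (a point): End point of the round end of lift_b, on its centre line, half-way through its thickness; 40 mm from lift_b_mid along x.
- base_mid (a point): Brown leather heel base, D-shaped, 54 x 60 mm, 8 mm thick, fixed in the clamp. Point: on its top face (32 mm above the bench), on the centre line, 20 mm from the straight edge; a lift laid right has its mid point 5 mm above this. x to the round end (towards the hinge), y across the width, z up. The clamp's board round it is 8 mm lower; both long sides are free.
- base_tip (a point): End point of the base's round end, on its top face, 40 mm from base_mid along x. At the other end, 2 mm from the base's straight edge, stands the clamp's wooden stop, 90 mm wide, its top 42 mm above the bench, level with a lift laid on the base.
- rack: Wooden rack fixed on the bench, 330 mm wide, sloping at 35 degrees, its low side towards the robot. Origin on the bench under it; x horizontal in the uphill direction, y along its width, z up. Three lifts lie side by side on the slope about 118 mm apart, straight edges down against a lip that stands 8 mm above the slope, round ends uphill; which lies where varies.
- clamp_hinge (a point): Middle of the hinge axis of the clamp's arm, 60 mm above the bench. Its frame is the clamp's: x along the hinge axis, y horizontal from the hinge towards the base (base_mid is at y = 132 mm), z up. The whole clamp is fixed to the bench, turned by up to 0.2 rad; the raised arm reaches 185 mm above the bench. Swinging it takes about 3 N at 85 mm from the axis; once the pad meets the lift, press on with some 10 N.
- clamp_pad (a point): Centre of the underside of the pad (24 mm across) under the free end of the clamp's arm; turns with the arm. The arm is a pair of steel bars, 15 mm wide over both, 120 mm long from the hinge. At joint 0 the arm lies level along the clamp's y, its upper side 11 mm above the hinge axis; the pad's bolt sticks up 12 mm more at 104 to 120 mm from the axis.
- sole_clamp_lever (a joint): Angle of the clamp's arm, rad: 0 level and down, growing as its free end swings up and back, limit 1.45; starts at 1.30 to 1.42. No spring; friction of 0.25 N m holds it where left. Pad meets a lift on the base at about 0.08. A red grip, square to the arm, stands up at the hinge when the arm is down, lies back away from the base when it is up; arm or grip can be pushed.
Things that resemble listed ones, but are neither listed nor needed, are in the scene too. What is shaped like the part that bears lift_b_mid but yellow is not meant.

How it is judged:
On the way, in this order (a step that is already met when the one before it is completed fails the run):
1. the lift of the base's size is lifted clear of the rack (distance of lift_b_mid from where it was at the start of the episode above 0.06 m and contact force between lift_b and rack below 0.01 N), for 0.2 s.
2. it lies flush on the base, let go, with the clamp's arm still raised (distance between lift_b_mid and base_mid below 0.0075 m and horizontal distance between lift_b_mid and base_mid below 0.005 m and horizontal distance between lift_b_tip and base_tip below 0.006 m and contact force between lift_b and the fingers below 0.05 N and value of joint sole_clamp_lever above 0.5 rad), for 0.2 s.
At the end, for the whole second after the job is handed in: The lift of the base's size lies flat on the base, its mid point within 5 mm and its round end within 6 mm (seen from above) of the base's; the clamp's arm is down (below 0.11 rad) with its pad pressing on the lift; the other two lifts are still within 20 mm of where they were (distance between lift_b_mid and base_mid below 0.0075 m and horizontal distance between lift_b_mid and base_mid below 0.005 m and horizontal distance between lift_b_tip and base_tip below 0.006 m and value of joint sole_clamp_lever below 0.11 rad and contact force between lift_b and sole_clamp_lever above 0.2 N and distance of each of lift_a_mid, lift_c_mid from where it was at the start of the episode below 0.02 m); the robot touches nothing.
It fails at once if one of the other two lifts is moved more than 20 mm (distance of any of lift_a_mid, lift_c_mid from where it was at the start of the episode above 0.02 m).
It also fails if it takes over 59 s, if anything falls off the work surface, if the arm or the gripper's body presses on something with over 40 N, if the wrist force passes 120 N, or if a joint passes its speed limit or range.

## Robot

A 6-joint arm with a two-finger parallel gripper is mounted at the origin on a cart in front of the work surface, level with it; the furniture and walls round the work are solid. World frame = base frame: x ahead of the robot, y to its left, z up, the work surface at z = 0. Lengths are in m, angles in rad, forces in N, time in s.
With the tool pointing down it reaches from about 0.425 to 0.95 m from the base axis. Payload 3.5 kg.
Tool frame: the origin (TCP) lies on the centre line of the jaws, within the pads' length; the fingertips stand 11 mm ahead of it and the grasp point (between the pads) lies 8 mm behind it; z points along the fingers, y is the line along which they close (so a half turn about z gives the same grasp; the last joint's range is limited). The gripper opens to 85 mm and grips with 20 to 120 N. Pads are 22 mm wide; open, the fingers measure 114 mm over their backs; the gripper's body (76 mm by 85 mm) begins 54 mm behind the grasp point. The pads swing forward as they close: fully open they stand 13 mm farther back than shut.
Start: joints at [-1.403, 0.286, 1.577, -0, 1.279, -0.15], TCP at [0.211, -0.641, 0.242] pointing down, gripper open.
Joint ranges: [-2.77, 2.77], [-0.9, 2.22], [0.21, 2.48], [-1.53, 4.67], [0.24, 2.81], [-2.84, 2.84]. Speed limits (rad/s): [2.79, 2.79, 3.14, 3.14, 3.14, 3.14].

## Interface

Orientations are given as a unit quaternion [x, y, z, w].
In Python, from plant import ctrl gives the robot as it stands.
- The arm moves only by the tool step_arm, never from a script. Its argument "motion" is a list of rows, each an object with "offset": the shift along the tool's x, y, z in m, a list of three; "twist": the turn about the tool's z in degrees. A call has 1 to 12 rows; each row is the pose to reach, as a shift and turn from the pose commanded when the call began, along the tool's axes at that moment; what a row does not reach only later rows make up. A row lasts 1/10 s, in which the tool goes at most 50 mm and 8.59 degrees, less where a joint would pass 70% of its speed; a pose out of reach is approached as far as the arm can. A call with a gripper value outside its range is refused whole. "gripper" is the finger opening in m, from 0 to 0.0854, set as the call begins (left out, the last holds). The fingers move at their own pace and stop on an object; "grip_force" is the grip in N (left out, the last holds). Time passes only in rows, so rows that repeat a pose let the fingers close. It gives the time, the measured TCP pose, the force, the opening and the grip force at its end, in the units of the state.
- ctrl.get_state(): the state, without advancing time (a new reading comes with each control period).
- ctrl.read_camera(name): name is "scene" or "top" or "wrist"; returns the picture (420x560x3 uint8, blue, green, red); there is no depth.
- ctrl.calibration(name): a dict with "fx", "fy", "cx", "cy" (pixels), "k1" (the pictures are not rectified: a ray, as slopes to the right and down, at radius r is drawn at 1 + k1 r^2 times it, then the intrinsics apply), "cam_to_world" (4x4, takes a point from camera to world coordinates). Camera axes: x right, y up, looking along -z (the intrinsics and any distortion apply to the point x, -y, -z); pixel columns grow to the right and rows downward; lengths in m; the calibration is good to about 2 mm. A picture is of the moment at which its call begins: read the wrist's pose just before it. calibration takes no time and is no camera call; for the wrist camera it gives the pose at the moment of the call.
- ctrl.sign_off(): hands the job in; it is judged then, once.
The state is a dict: "time": time; "qpos": joint angles; "dq": joint speeds; "joint_efforts": joint torques, N m; "eef_pos": TCP position; "tcp_rot": TCP orientation; "contact_force": force on the tool from outside, world axes, zero at the start; "wrist_torque": the same for the moment, N m; "opening": opening from 0.0 (shut) to 1.0 (fully open); "finger_force": force on a finger pad.
Only numpy, scipy, OpenCV 4.12 (cv2) and the standard library are available. Lean on these libraries where they do the work, as an engineer would, in place of code of your own. Each camera call takes 0.05 s, during which the arm holds its last target. There are 200 camera calls.

## Working session

There is one attempt and no reset: what is moved stays moved. The work goes in short steps, Python scripts to look and compute and a tool call to move; the robot and the scene stay as the last step left them, time stands still between calls to the robot, and variables do not carry over. Pictures are saved under pics/ and viewed, at most 10 in all, crops included, and the job is handed in when it is done.

Besides the shell and the picture viewer there is one more tool, called by a JSON object that holds its "method" and its "body". step_arm: Moves the arm, as the interface text tells. Its arguments: {"type":"object","properties":{"motion":{"type":"array"},"gripper":{"type":"number"},"grip_force":{"type":"number"}},"required":["motion"]}

```bash
ls; mkdir -p pics
python3 - <<'E'
from plant import ctrl
import cv2,json
s=ctrl.get_state();print(s)
for n in("scene","top","wrist"):
    c=ctrl.calibration(n);print(n,c)
    cv2.imwrite(f"pics/{n}0.png",ctrl.read_camera(n))
E
```

```text
pics
{'time': 0.0, 'qpos': array([-1.40299663e+00,  2.87230015e-01,  1.57818468e+00,  2.16958582e-05,
        1.27859511e+00, -1.50018859e-01]), 'dq': array([-0.00084248,  0.00072468,  0.00057543,  0.00082875,  0.00033933,
        0.00030876]), 'joint_efforts': array([ 1.46029692e-03, -4.05971789e+01, -2.92630059e+01, -4.76533671e-05,
        5.76057384e-03, -1.23283730e-06]), 'eef_pos': array([ 0.21084811, -0.64055789,  0.24090008]), 'tcp_rot': array([ 9.87400243e-01,  1.58238109e-01, -3.60676390e-07, -1.20861862e-03]), 'contact_force': array([ 0.16221781,  0.34531692, -0.54398675]), 'wrist_torque': array([ 0.04121706, -0.01609142,  0.04560254]), 'finger_force': 0.0, 'opening': 0.997599343954297}
scene {'fx': 388.2807446619456, 'fy': 388.2807446619456, 'cx': 279.4968404361491, 'cy': 209.51693942100601, 'k1': 0.005553372551598605, 'cam_to_world': array([[-0.83058125,  0.40635926, -0.38079776,  0.00991595],
       [-0.55670486, -0.58787061,  0.58693086,  0.54024166],
       [ 0.01464498,  0.69948574,  0.71449649,  1.00852269],
       [ 0.        ,  0.        ,  0.        ,  1.        ]])}
top {'fx': 433.7237583524369, 'fy': 433.7237583524369, 'cx': 287.8862087689642, 'cy': 208.89767759927642, 'k1': -0.05589645787779143, 'cam_to_world': array([[ 0.02531754,  0.99503881, -0.09621225,  0.40715178],
       [-0.99964549,  0.02440571, -0.01064246, -0.24387469],
       [-0.00824153,  0.09644758,  0.99530394,  1.18480899],
       [ 0.        ,  0.        ,  0.        ,  1.        ]])}
wrist {'fx': 326.35726805066065, 'fy': 326.35726805066065, 'cx': 275.35151558989077, 'cy': 207.53472460949746, 'k1': -0.06348233885375269, 'cam_to_world': array([[ 0.31295237,  0.91258208,  0.26316302,  0.27840226],
       [-0.94976386,  0.30159293,  0.08360805, -0.61968241],
       [-0.00306889, -0.27610806,  0.9611217 ,  0.3726171 ],
       [ 0.        ,  0.        ,  0.        ,  1.        ]])}
```

View pics/top0.png

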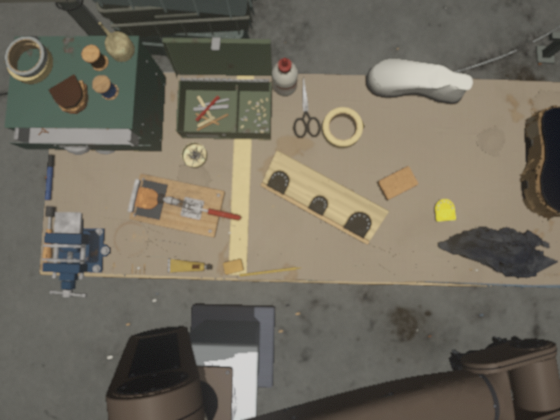

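View pics/scene0.png

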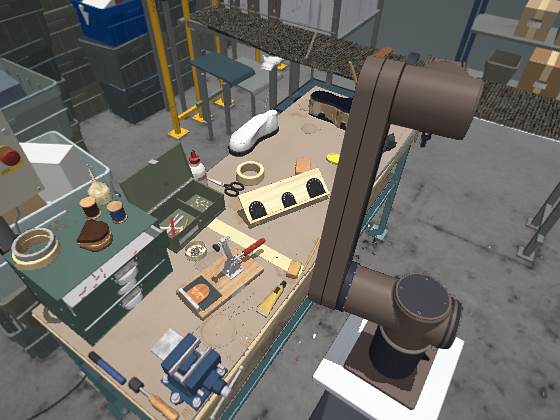

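Top view: lifts on the rack at about (278,182), (319,205), (357,224). The base is at (148,199), its stop on the left and the hinge on the right at about (205,210). The yellow D at (446,210) is a decoy. Next I measure these and enlarge the rack.

```bash
cat > h.py <<'E'
from plant import ctrl
import cv2,numpy as np
def ray(c,px):
    px=np.atleast_2d(np.float64(px))
    d=(px-[c['cx'],c['cy']])/[c['fx'],c['fy']]; u=d.copy()
    for _ in range(8): u=d/(1+c['k1']*(u**2).sum(1,keepdims=True))
    v=np.c_[u[:,0],-u[:,1],-np.ones(len(u))]
    M=c['cam_to_world']; return M[:3,3],v@M[:3,:3].T
def onplane(c,px,p0,n=(0,0,1)):
    o,d=ray(c,px); n=np.array(n,float); t=((np.array(p0)-o)@n)/(d@n); return o+d*t[:,None]
def atz(c,px,z): return onplane(c,px,(0,0,z))
def heading(s):
    from scipy.spatial.transform import Rotation as R
    return R.from_quat(s['tcp_rot']).as_matrix()
E
python3 - <<'E'
from h import *
np.set_printoptions(precision=4,suppress=True)
im=cv2.imread('pics/top0.png');c=ctrl.calibration('top')
g=im.max(2);m=(g<60).astype(np.uint8);m[:, :262]=0;m[:,385:]=0;m[:160]=0;m[245:]=0
n,l,st,ce=cv2.connectedComponentsWithStats(m)
for i in range(1,n):
    if st[i,4]>60:
        print(st[i],ce[i],atz(c,ce[i],.06), cv2.minAreaRect(np.argwhere(l==i)[:,::-1].astype(np.float32)))
for nm,p,z in [('base',(148,199),.032),('stop',(135,196),.042),('hinge',(196,208),.06),('rackTL',(275,153),.1),('rackTR',(386,208),.1),('rackBL',(262,184),.03),('rackBR',(374,241),.03)]:
    print(nm,atz(c,p,z))
v=cv2.resize(im[145:250,95:400],None,fx=2.6,fy=2.6,interpolation=cv2.INTER_CUBIC);cv2.imwrite('pics/topcrop.png',v)
E
```

```text
base [[0.5362 0.1467 0.032 ]]
stop [[0.5423 0.1791 0.042 ]]
hinge [[0.5123 0.0086 0.06  ]]
rackTL [[ 0.6543 -0.1958  0.1   ]]
rackTR [[ 0.5203 -0.479   0.1   ]]
rackBL [[ 0.5844 -0.1601  0.03  ]]
rackBR [[ 0.4387 -0.4626  0.03  ]]
```

View pics/topcrop.png

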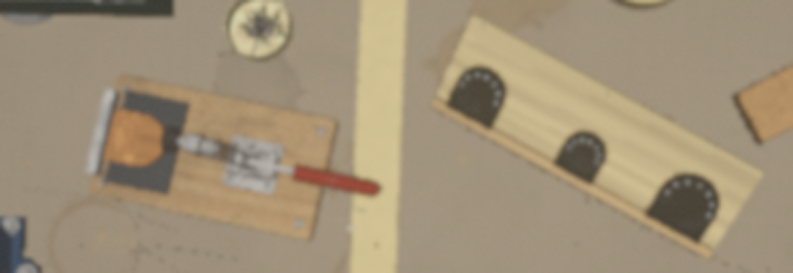

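The crop shows three candidates on the rack: left (279,182), middle (319,205) and right (357,224). The middle one is clearly the smallest and the right one the largest, so the left one should be lift_b. I'll move the wrist camera over to confirm.

{"method": "step_arm", "body": {"motion": [{"offset": [0.04, -0.021, 0.002], "twist": -8}, {"offset": [0.08, -0.043, 0.003], "twist": -16}, {"offset": [0.12, -0.064, 0.005], "twist": -24}, {"offset": [0.16, -0.086, 0.007], "twist": -32}, {"offset": [0.2, -0.107, 0.008], "twist": -40}, {"offset": [0.24, -0.13, 0.01], "twist": -48}, {"offset": [0.28, -0.15, 0.012], "twist": -56}, {"offset": [0.32, -0.172, 0.014], "twist": -64}, {"offset": [0.36, -0.194, 0.016], "twist": -72}, {"offset": [0.4, -0.216, 0.018], "twist": -80}, {"offset": [0.44, -0.237, 0.02], "twist": -88}, {"offset": [0.473, -0.256, 0.02], "twist": -96}]}}

```text
time: 1.35
eef_pos: [0.5813, -0.248, 0.2216]
tcp_rot: [0.54, 0.841, 0.0, -0.001]
contact_force: [0.2, -0.0, -0.1]
opening: 0.995
finger_force: 0.0
```

{"method": "step_arm", "body": {"motion": [{"offset": [0, 0, 0], "twist": -8}, {"offset": [0, 0, 0], "twist": -16}, {"offset": [0, 0, 0], "twist": -24}, {"offset": [0, 0, 0], "twist": -32}, {"offset": [0, 0, 0], "twist": -40.5}, {"offset": [0, 0, 0], "twist": -40.5}, {"offset": [0, 0, 0], "twist": -40.5}, {"offset": [0, 0, 0], "twist": -40.5}], "gripper": 0.066}}

```text
time: 2.15
eef_pos: [0.5802, -0.2502, 0.2222]
tcp_rot: [0.22, 0.976, 0.0, -0.0]
contact_force: [-0.3, -0.3, -0.3]
opening: 0.774
finger_force: 0.0
```

Run:
```python
from h import *
import pickle
s=ctrl.get_state();c=ctrl.calibration('wrist');im=ctrl.read_camera('wrist');t=ctrl.read_camera('top');sc=ctrl.read_camera('scene')
pickle.dump((s,c,im),open('w1.pkl','wb'));cv2.imwrite('pics/w1.png',im);cv2.imwrite('pics/top1.png',t);cv2.imwrite('pics/scene1.png',sc)
print(s['time'],s['eef_pos'],heading(s)[:,0],s['contact_force'],s['opening'],s['qpos'])
```

```text
2.15 [ 0.58017298 -0.25016174  0.22216325] [-9.03233984e-01  4.29148312e-01  3.10190902e-04] [-0.26009859 -0.25684499 -0.26529276] 0.7735820527497042 [-5.67484152e-01  2.09292995e-01  1.70681529e+00 -1.28418800e-06
  1.22579681e+00 -1.69473038e+00]
```

View pics/w1.png

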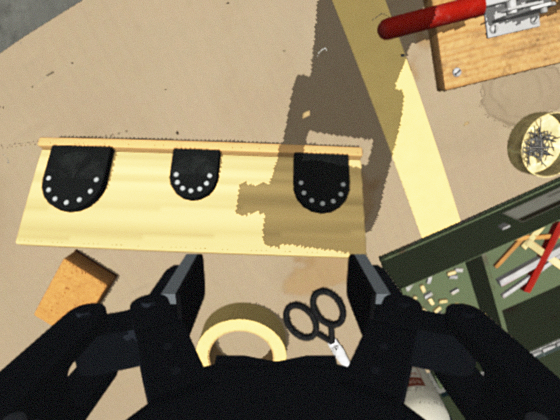

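The wrist view shows three black D's: (78,178) about 66 px wide, (196,174) about 48 px and (322,182) about 55 px. The ratios match 62:46:54, so lift_b is the one at (322,182). Its nearest edge is the straight one, against the lip. I'll measure it now.

```bash
cat >> h.py <<'E'
def black(im,th,roi):
    x0,y0,x1,y1=roi
    m=np.zeros(im.shape[:2],np.uint8); m[y0:y1,x0:x1]=(im[y0:y1,x0:x1].max(2)<th)*255
    m=cv2.morphologyEx(m,cv2.MORPH_CLOSE,np.ones((9,9)))
    cs,_=cv2.findContours(m,cv2.RETR_EXTERNAL,cv2.CHAIN_APPROX_NONE)
    return sorted(cs,key=cv2.contourArea)[::-1]
E
python3 - <<'E'
from h import *
import pickle
np.set_printoptions(precision=4,suppress=True)
s,c,im=pickle.load(open('w1.pkl','rb'))
for th in(45,60):
  for k in black(im,th,(30,130,375,235))[:3]:
    print(th,cv2.boundingRect(k),cv2.contourArea(k),cv2.minAreaRect(k))
# rows width of right lift
m=(im.max(2)<50)
for r in range(150,216,6):
    x=np.where(m[r,285:360])[0]+285; print(r,(x.min(),x.max()) if len(x) else None)
a=np.array([[40,139],[362,149]])
for z in(.03,.04,.05,.06):
    p=atz(c,a,z);d=p[1]-p[0];print(z,np.linalg.norm(d),p,np.arctan2(d[1],d[0]))
print(atz(c,[[321,155],[322,212]],.06))
E
```

```text
45 (43, 146, 71, 65) 3544.5 ((75.98823547363281, 176.05291748046875), (62.0421028137207, 71.04470825195312), 12.52880859375)
45 (294, 153, 55, 60) 2768.5 ((321.0, 182.5), (59.0, 54.0), 90.0)
45 (171, 149, 49, 51) 1993.0 ((194.47415161132812, 174.43966674804688), (47.15378952026367, 49.5613899230957), 3.3664605617523193)
60 (43, 146, 71, 65) 3577.5 ((76.0048828125, 176.14389038085938), (62.64920425415039, 70.82083129882812), 12.094757080078125)
60 (294, 153, 55, 60) 2804.0 ((321.0, 182.5), (59.0, 54.0), 90.0)
60 (171, 149, 50, 51) 2022.5 ((194.48623657226562, 174.16552734375), (47.50201416015625, 50.242515563964844), 4.763641834259033)
150 None
156 (np.int64(294), np.int64(347))
162 (np.int64(294), np.int64(347))
168 (np.int64(294), np.int64(347))
174 (np.int64(294), np.int64(348))
180 (np.int64(294), np.int64(348))
186 (np.int64(294), np.int64(348))
192 (np.int64(295), np.int64(347))
198 (np.int64(297), np.int64(345))
204 (np.int64(302), np.int64(340))
210 (np.int64(311), np.int64(332))
0.03 0.32343748973922637 [[ 0.4347 -0.4442  0.03  ]
 [ 0.584  -0.1572  0.03  ]] 1.090937890129364
0.04 0.31344596657675056 [[ 0.4372 -0.4373  0.04  ]
 [ 0.5819 -0.1592  0.04  ]] 1.0909378901293643
0.05 0.30345444341427474 [[ 0.4398 -0.4304  0.05  ]
 [ 0.5799 -0.1612  0.05  ]] 1.0909378901293643
0.06 0.293462920251799 [[ 0.4424 -0.4235  0.06  ]
 [ 0.5778 -0.1631  0.06  ]] 1.0909378901293643
[[ 0.5671 -0.1986  0.06  ]
 [ 0.6166 -0.2189  0.06  ]]
```

Run:
```python
from h import *
import pickle
np.set_printoptions(precision=4,suppress=True)
s,c,im=pickle.load(open('w1.pkl','rb'))
for z in(.02,.025,.03,.035):
    a=atz(c,[[321,153]],z)[0];b=atz(c,[[321.5,212.5]],z+.0344)[0];d=b-a
    w=atz(c,[[293.7,165],[347.8,165]],z+.007)
    print(z,a,b,'len',np.linalg.norm(d),'head',np.arctan2(d[1],d[0]),'w',np.linalg.norm(w[1]-w[0]),np.arctan2(*(w[1]-w[0])[1::-1]))
```

```text
0.02 [ 0.572  -0.1948  0.02  ] [ 0.6188 -0.2195  0.0544] len 0.06310465039187427 head -0.48498232659954343 w 0.05459488734496636 1.1299749839725541
0.025 [ 0.5711 -0.1952  0.025 ] [ 0.6171 -0.2195  0.0594] len 0.06231419498272049 head -0.4865809066159065 w 0.0537593669955146 1.129974983972554
0.03 [ 0.5703 -0.1956  0.03  ] [ 0.6154 -0.2195  0.0644] len 0.06152822550157135 head -0.4882387339284617 w 0.052923846646062866 1.1299749839725541
0.035 [ 0.5695 -0.196   0.035 ] [ 0.6137 -0.2196  0.0694] len 0.06074691607121965 head -0.48995915486069413 w 0.0520883262966111 1.1299749839725541
```

{"method": "step_arm", "body": {"motion": [{"offset": [0.003, 0.015, 0.04], "twist": 1}, {"offset": [0.007, 0.03, 0.08], "twist": 2}, {"offset": [0.01, 0.045, 0.12], "twist": 2.3}, {"offset": [0.01, 0.045, 0.122], "twist": 2.3}, {"offset": [0.01, 0.045, 0.122], "twist": 2.3}, {"offset": [0.01, 0.045, 0.122], "twist": 2.3}], "gripper": 0.066}}

```text
time: 2.9
eef_pos: [0.5921, -0.2068, 0.1033]
tcp_rot: [0.239, 0.971, -0.001, 0.002]
contact_force: [-0.5, -0.7, 1.3]
opening: 0.774
finger_force: 0.0
```

Run:
```python
from h import *
import pickle
np.set_printoptions(precision=4,suppress=True)
s=ctrl.get_state();c=ctrl.calibration('wrist');im=ctrl.read_camera('wrist')
pickle.dump((s,c,im),open('w2.pkl','wb'));cv2.imwrite('pics/w2.png',im)
print(s['time'],s['eef_pos'],heading(s)[:,0],s['contact_force'],s['opening'])
for k in black(im,50,(180,60,400,300))[:3]: print(cv2.boundingRect(k),cv2.contourArea(k),cv2.minAreaRect(k))
```

```text
2.9 [ 0.5921 -0.2068  0.1033] [-0.886   0.4636 -0.0049] [-0.487  -0.6897  1.26  ] 0.7738301628133978
(232, 187, 87, 96) 7216.5 ((275.0, 234.5), (95.0, 86.0), 90.0)
(347, 254, 29, 46) 790.5 ((361.0, 276.5), (45.0, 28.0), 90.0)
(180, 255, 24, 45) 727.5 ((191.5, 277.0), (44.0, 23.0), 90.0)
```

View pics/w2.png

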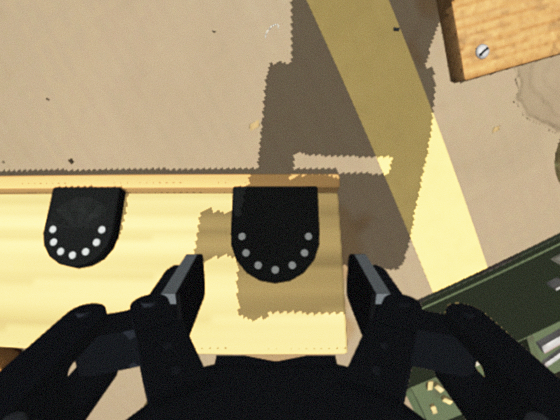

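The lift (232–318, 187–282) is centred between the finger pads and square to them. I'll triangulate its tip and edge from both views.

Run:
```python
from h import *
import pickle
np.set_printoptions(precision=4,suppress=True)
s1,c1,_=pickle.load(open('w1.pkl','rb'));s2,c2,_=pickle.load(open('w2.pkl','rb'))
def tri(a,b):
    o1,d1=ray(c1,a);o2,d2=ray(c2,b);A=np.c_[d1[0],-d2[0]];t=np.linalg.lstsq(A,o2-o1,rcond=None)[0]
    p,q=o1+d1[0]*t[0],o2+d2[0]*t[1];return (p+q)/2,np.linalg.norm(p-q)
print(tri([321.5,212.5],[275.5,282.5]),tri([321,153.5],[275,187]))
for z in(.02,.025,.03):
    a=atz(c2,[[275,187]],z)[0];b=atz(c2,[[275.5,282.5]],z+.0344)[0];d=b-a
    w=atz(c2,[[231.8,205],[318.5,205]],z+.007);print(z,a,b,np.linalg.norm(d),np.arctan2(d[1],d[0]),np.linalg.norm(w[1]-w[0]),np.arctan2(*(w[1]-w[0])[1::-1])-np.pi/2)
print(np.arctan2(*heading(s2)[[1,0],0])-np.pi)
```

```text
(array([ 0.6165, -0.2195,  0.0611]), np.float64(3.110493014829107e-05)) (array([ 0.5706, -0.1959,  0.0319]), np.float64(0.00015238538241419094))
0.02 [ 0.573  -0.1972  0.02  ] [ 0.6198 -0.2213  0.0544] 0.06288403778168146 -0.475474479637187 0.05736006371969625 -0.4816203101193477
0.025 [ 0.572  -0.1966  0.025 ] [ 0.6173 -0.22    0.0594] 0.06148759944494457 -0.4754327735170605 0.05597785322172449 -0.48162031011934703
0.03 [ 0.571  -0.1961  0.03  ] [ 0.6148 -0.2187  0.0644] 0.0601054723592613 -0.4753882304531021 0.054595642723752724 -0.48162031011934636
-0.4820206486742653
```

{"method": "step_arm", "body": {"motion": [{"offset": [0.002, 0, 0.02]}, {"offset": [0.002, 0, 0.035]}, {"offset": [0.002, 0, 0.045]}, {"offset": [0.002, 0, 0.048]}, {"offset": [0.002, 0, 0.048]}, {"offset": [0.002, 0, 0.048]}], "gripper": 0.066}}

```text
invalid input at $.motion[0]: expected keys offset, twist
```

{"method": "step_arm", "body": {"motion": [{"offset": [0.002, 0, 0.02], "twist": 0}, {"offset": [0.002, 0, 0.035], "twist": 0}, {"offset": [0.002, 0, 0.045], "twist": 0}, {"offset": [0.002, 0, 0.048], "twist": 0}, {"offset": [0.002, 0, 0.048], "twist": 0}, {"offset": [0.002, 0, 0.048], "twist": 0}], "gripper": 0.066}}

```text
time: 3.55
eef_pos: [0.5891, -0.2046, 0.0529]
tcp_rot: [0.238, 0.971, -0.0, 0.0]
contact_force: [-0.3, -0.1, 0.5]
opening: 0.774
finger_force: 0.0
```

{"method": "step_arm", "body": {"motion": [{"offset": [0, 0, 0], "twist": 0}, {"offset": [0, 0, 0], "twist": 0}, {"offset": [0, 0, 0.001], "twist": 0}, {"offset": [0, 0, 0.002], "twist": 0}, {"offset": [0, 0, 0.002], "twist": 0}, {"offset": [0, 0, 0.002], "twist": 0}], "gripper": 0.059, "grip_force": 30}}

```text
time: 4.15
eef_pos: [0.5886, -0.2042, 0.0502]
tcp_rot: [0.238, 0.971, 0.0, -0.0]
contact_force: [0.3, 0.1, -0.1]
opening: 0.686
finger_force: 0.0
```

{"method": "step_arm", "body": {"motion": [{"offset": [0, 0, 0.001], "twist": 0}, {"offset": [0, 0, 0.002], "twist": 0}, {"offset": [0, 0, 0.002], "twist": 0}]}}

```text
time: 4.45
eef_pos: [0.5885, -0.2042, 0.048]
tcp_rot: [0.238, 0.971, 0.0, -0.0]
contact_force: [0.6, 0.5, 0.0]
opening: 0.692
finger_force: 0.0
```

{"method": "step_arm", "body": {"motion": [{"offset": [0, 0, 0.001], "twist": 0}, {"offset": [0, 0, 0.002], "twist": 0}, {"offset": [0, 0, 0.003], "twist": 0}, {"offset": [0, 0, 0.003], "twist": 0}]}}

```text
time: 4.85
eef_pos: [0.5889, -0.2044, 0.047]
tcp_rot: [0.238, 0.971, -0.0, -0.0]
contact_force: [-3.4, 1.8, 7.2]
opening: 0.692
finger_force: 4.4
```

Touched the slope as predicted. I'll back off 2.5 mm and grip.

{"method": "step_arm", "body": {"motion": [{"offset": [0, 0, -0.0025], "twist": 0}, {"offset": [0, 0, -0.0025], "twist": 0}]}}

```text
time: 5.05
eef_pos: [0.5889, -0.2044, 0.0481]
tcp_rot: [0.238, 0.971, -0.0, 0.001]
contact_force: [-0.1, -0.6, 0.9]
opening: 0.69
finger_force: 0.0
```

{"method": "step_arm", "body": {"motion": [{"offset": [0, 0, 0], "twist": 0}, {"offset": [0, 0, 0], "twist": 0}, {"offset": [0, 0, 0], "twist": 0}, {"offset": [0, 0, 0], "twist": 0}, {"offset": [0, 0, 0], "twist": 0}, {"offset": [0, 0, 0], "twist": 0}], "gripper": 0.046, "grip_force": 40}}

```text
time: 5.65
eef_pos: [0.5887, -0.2043, 0.0484]
tcp_rot: [0.238, 0.971, 0.0, -0.0]
contact_force: [-2.2, 1.0, 6.0]
opening: 0.616
finger_force: 44.9
```

{"method": "step_arm", "body": {"motion": [{"offset": [0, 0, -0.005], "twist": 0}, {"offset": [0, 0, -0.015], "twist": 0}, {"offset": [0, 0, -0.035], "twist": 0}, {"offset": [0, 0, -0.065], "twist": 0}, {"offset": [0, 0, -0.1], "twist": 0}, {"offset": [0, 0, -0.12], "twist": 0}, {"offset": [0, 0, -0.13], "twist": 0}, {"offset": [0, 0, -0.13], "twist": 0}, {"offset": [0, 0, -0.13], "twist": 0}]}}

```text
time: 6.55
eef_pos: [0.588, -0.204, 0.1766]
tcp_rot: [0.238, 0.971, 0.0, -0.001]
contact_force: [-0.9, 0.5, -1.8]
opening: 0.617
finger_force: 41.9
```

Run:
```python
from h import *
import pickle
np.set_printoptions(precision=4,suppress=True)
s=ctrl.get_state();c=ctrl.calibration('wrist');im=ctrl.read_camera('wrist')
pickle.dump((s,c,im),open('w3.pkl','wb'))
print(s['time'],s['eef_pos'],heading(s)[:,0],s['contact_force'],s['opening'])
t=cv2.imread('pics/top0.png');ct=ctrl.calibration('top')
# base: brown/orange mask
hsv=cv2.cvtColor(t,cv2.COLOR_BGR2HSV);print(hsv[199,148],t[199,148],hsv[205,180])
v=cv2.resize(t[165:245,110:245],None,fx=5,fy=5,interpolation=cv2.INTER_CUBIC)
cv2.imwrite('pics/mix.png',np.vstack([v[:,:560],np.zeros((4,560,3),np.uint8)])); 
out=np.zeros((400,600,3),np.uint8);out[:]=im[10:410,0:][:, :560][:400,:560].shape and 0
cv2.imwrite('pics/w3.png',im)
```

```text
6.55 [ 0.588  -0.204   0.1766] [-0.8863  0.4632  0.0019] [-0.8786  0.4631 -1.7756] 0.6167792432645909
[ 15 133 169] [ 81 124 169] [ 16  71 111]
```

View pics/w3.png

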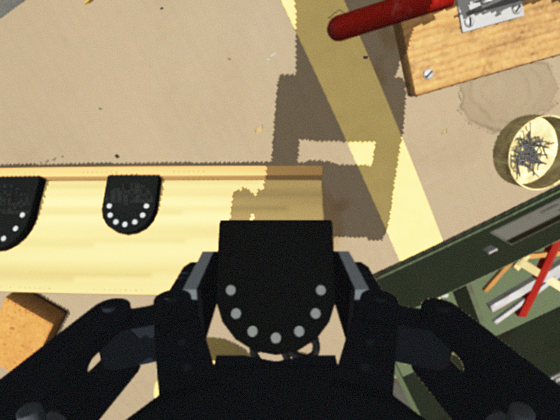

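The lift is held square in the pads (218–333, 221–355) and the other two stayed put. Next I go over to the side of the base to measure the clamp with the wrist camera.

{"method": "step_arm", "body": {"motion": [{"offset": [0, 0, -0.045], "twist": 0}, {"offset": [0.02, 0.016, -0.085], "twist": 7}, {"offset": [0.053, 0.042, -0.085], "twist": 15}, {"offset": [0.086, 0.069, -0.085], "twist": 23}, {"offset": [0.12, 0.095, -0.085], "twist": 31}, {"offset": [0.153, 0.122, -0.085], "twist": 39}, {"offset": [0.187, 0.149, -0.085], "twist": 47}, {"offset": [0.22, 0.175, -0.085], "twist": 55}, {"offset": [0.253, 0.202, -0.085], "twist": 63}, {"offset": [0.28, 0.222, -0.07], "twist": 70}, {"offset": [0.286, 0.228, -0.04], "twist": 72}, {"offset": [0.286, 0.228, -0.015], "twist": 72}]}}

```text
time: 7.8
eef_pos: [0.439, 0.1317, 0.1903]
tcp_rot: [0.763, 0.646, -0.001, -0.001]
contact_force: [0.3, 0.6, -0.6]
opening: 0.62
finger_force: 42.3
```

{"method": "step_arm", "body": {"motion": [{"offset": [0, 0, 0], "twist": 0}, {"offset": [0, 0, 0], "twist": 0}, {"offset": [0, 0, 0], "twist": 0}]}}

```text
time: 8.1
eef_pos: [0.4417, 0.13, 0.194]
tcp_rot: [0.764, 0.645, 0.001, 0.001]
contact_force: [0.3, -0.7, -0.1]
opening: 0.617
finger_force: 42.2
```

Run:
```python
from h import *
import pickle
np.set_printoptions(precision=4,suppress=True)
s=ctrl.get_state();c=ctrl.calibration('wrist');im=ctrl.read_camera('wrist')
pickle.dump((s,c,im),open('w4.pkl','wb'))
print(s['time'],s['eef_pos'],heading(s)[:,0],s['contact_force'],s['opening'],s['qpos'])
cv2.imwrite('pics/w4.png',im)
```

```text
8.1 [0.4417 0.13   0.194 ] [0.1672 0.9859 0.0004] [ 0.2877 -0.6939 -0.1243] 0.6167670817517802 [ 0.0653 -0.1556  2.1337 -0.      1.1618  0.2333]
```

View pics/w4.png

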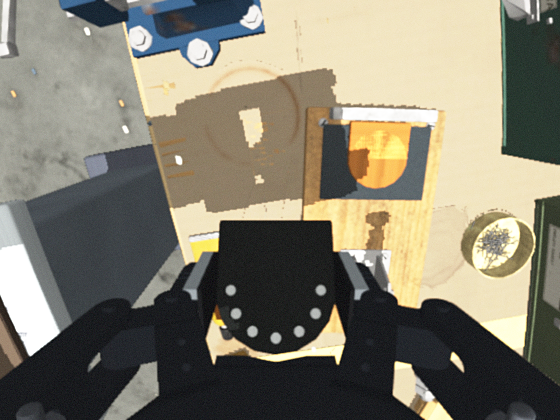

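The base shows at (350–410, 122–190), with its straight edge up against the stop and the round end towards the hinge. I'll fit it on the plane z = 0.032.

```bash
cat >> h.py <<'E'
def basefit(im,c,roi,z=.032,pr=True):
    x0,y0,x1,y1=roi; hsv=cv2.cvtColor(im,cv2.COLOR_BGR2HSV)
    m=np.zeros(im.shape[:2],np.uint8); r=hsv[y0:y1,x0:x1]
    m[y0:y1,x0:x1]=((r[...,0]>5)&(r[...,0]<24)&(r[...,1]>130)&(r[...,2]>60))*255
    m=cv2.morphologyEx(m,cv2.MORPH_OPEN,np.ones((3,3)));m=cv2.morphologyEx(m,cv2.MORPH_CLOSE,np.ones((9,9)))
    cs,_=cv2.findContours(m,cv2.RETR_EXTERNAL,cv2.CHAIN_APPROX_NONE);k=max(cs,key=cv2.contourArea)
    P=atz(c,k[:,0,:].astype(float),z)[:,:2]
    return k,P,cv2.minAreaRect((P*1000).astype(np.float32))
E
python3 - <<'E'
from h import *
import pickle
np.set_printoptions(precision=4,suppress=True)
s,c,im=pickle.load(open('w4.pkl','rb'))
k,P,R=basefit(im,c,(322,122,432,198))
print(cv2.boundingRect(k),R)
x,y,w,h=cv2.boundingRect(k)
K=k[:,0,:]
for r in range(y,y+h,5):
    q=K[K[:,1]==r][:,0];print(r,q.min(),q.max())
E
```

```text
(348, 122, 63, 66) ((539.704345703125, 148.3932342529297), (58.59292984008789, 54.97395706176758), 81.00506591796875)
122 350 405
127 350 410
132 349 409
137 349 409
142 349 408
147 348 408
152 348 384
157 348 384
162 348 406
167 349 404
172 350 402
177 354 398
182 359 393
187 369 382
```

```bash
cat >> h.py <<'E'
def dfit(P,h0):
    """P contour (world xy) of a D; h0 rough heading straight->round. returns mid,tip,heading"""
    for _ in range(4):
        d=np.array([np.cos(h0),np.sin(h0)]);n=np.array([-d[1],d[0]])
        a=P@d;b=P@n;t=a.max();bc=(np.percentile(b,2)+np.percentile(b,98))/2
        sel=(a<t-.030)&(a>t-.055);ang=[];off=[]
        for sg in(1,-1):
            q=P[sel&(sg*(b-bc)>.02)]
            f=np.polyfit(q@d,q@n,1);r=np.abs(np.polyval(f,q@d)-q@n);q=q[r<.0015];f=np.polyfit(q@d,q@n,1)
            ang.append(np.arctan(f[0]));off.append(np.polyval(f,t-.03))
        h0+=np.mean(ang)
    # round end: circle centre from arc points (radius 27)
    bc=np.mean(off);arc=P[(a>t-.02)];ctr=np.mean([ (q-0) for q in [0]]) if 0 else None
    A=np.c_[2*arc,np.ones(len(arc))];sol=np.linalg.lstsq(A,(arc**2).sum(1),rcond=None)[0]
    R=np.sqrt(sol[2]+sol[:2]@sol[:2]);
    tip=d*t+n*bc
    return dict(tip=tip,mid=tip-.04*d,h=h0,angs=ang,width=abs(off[0]-off[1]),arcR=R,arc_tip=sol[:2]+d*R,len=t-a.min())
E
python3 - <<'E'
from h import *
import pickle
np.set_printoptions(precision=4,suppress=True)
s,c,im=pickle.load(open('w4.pkl','rb'))
k,P,R=basefit(im,c,(322,116,432,198))
print(dfit(P,-1.74))
print(atz(c,[[325,108],[441,109.5]],.042), atz(c,[[306,110],[444,112]],.024))
# held lift: corners / tip
m=black(im,45,(205,200,350,360))
K=max(m,key=cv2.contourArea)[:,0,:]
for r in (225,240,255,270,290,310):
    q=K[K[:,1]==r][:,0];print(r,q.min(),q.max())
print(K[:,1].min(),K[:,1].max())
E
```

```text
{'tip': array([0.5306, 0.1201]), 'mid': array([0.5405, 0.1589]), 'h': np.float64(-1.821971816874368), 'angs': [np.float64(-0.05814972039351491), np.float64(0.059348893689019966)], 'width': np.float64(0.05136828403749055), 'arcR': np.float64(0.026852634097043176), 'arc_tip': array([0.5323, 0.1198]), 'len': np.float64(0.060928572942389486)}
[[0.4963 0.1968 0.042 ]
 [0.5943 0.1803 0.042 ]] [[0.482  0.1978 0.024 ]
 [0.6059 0.1766 0.024 ]]
225 220 330
240 220 331
255 213 338
270 206 345
290 205 349
310 205 349
221 359
```

Run:
```python
from h import *
import pickle
np.set_printoptions(precision=4,suppress=True)
s,c,im=pickle.load(open('w4.pkl','rb'))
k,P,R=basefit(im,c,(322,116,432,198))
h=-1.737;d=np.array([np.cos(h),np.sin(h)]);n=np.array([-d[1],d[0]])
r=k[:,0,1];a=P@d;b=P@n
good=((r>126)&(r<148))|(r>164)
L=b[good&(a<a.max()-.03)]
print('side ext',np.percentile(L,5),np.percentile(L,95),'centre',(np.median(L[L<L.mean()])+np.median(L[L>L.mean()]))/2,'w',np.median(L[L>L.mean()])-np.median(L[L<L.mean()]))
arc=P[r>166];A=np.c_[2*arc,np.ones(len(arc))];x=np.linalg.lstsq(A,(arc**2).sum(1),rcond=None)[0]
print('circle',x[:2],np.sqrt(x[2]+x[:2]@x[:2]),'in frame',x[:2]@d,x[:2]@n,'tip a',a.max(),'min a',a.min())
t=s['eef_pos'][:2];print('tcp in frame',t@d,t@n)
hs=heading(s);print('toolx',np.arctan2(hs[1,0],hs[0,0]))
for am,bm in [(a.max()-.04,x[:2]@n)]: print('mid',am*d+bm*n)
```

```text
side ext 0.4804540608702939 0.5347579462892672 centre 0.5060723934741833 w 0.05052862081893117
circle [0.539  0.1458] 0.026835721702903437 in frame -0.23291349249978785 0.5074587278451238 tip a -0.2063846362840347 min a -0.26572839308115087
tcp in frame -0.20127895587211478 0.41413017953367015
toolx 1.4028489417454237
mid [0.5412 0.159 ]
```

Run:
```python
from h import *
import pickle
np.set_printoptions(precision=4,suppress=True)
s,c,im=pickle.load(open('w4.pkl','rb'))
H=heading(s);tcp=s['eef_pos']
for dz in(.015,.018,.021,.024):
    p=atz(c,[[219.5,224],[331.5,224],[275.5,220.5]],tcp[2]-dz)
    q=(p-tcp)@H; print(dz,'w',np.linalg.norm(p[1]-p[0]),q)
```

```text
0.015 w 0.053195175996784395 [[ 0.0194 -0.0256  0.015 ]
 [ 0.0194  0.0276  0.0151]
 [ 0.0212  0.001   0.015 ]]
0.018 w 0.05428402408262583 [[ 0.0184 -0.0261  0.018 ]
 [ 0.0184  0.0282  0.0181]
 [ 0.0202  0.001   0.018 ]]
0.021 w 0.05537287216846727 [[ 0.0174 -0.0267  0.021 ]
 [ 0.0174  0.0287  0.0211]
 [ 0.0192  0.001   0.021 ]]
0.024 w 0.05646172025430865 [[ 0.0164 -0.0272  0.024 ]
 [ 0.0164  0.0292  0.0241]
 [ 0.0182  0.001   0.024 ]]
```

{"method": "step_arm", "body": {"motion": [{"offset": [0.02, 0.04, 0], "twist": 0}, {"offset": [0.04, 0.08, 0], "twist": 0}, {"offset": [0.0447, 0.0925, 0.02], "twist": 0}, {"offset": [0.0447, 0.0925, 0.05], "twist": 0}, {"offset": [0.0447, 0.0925, 0.08], "twist": 0}, {"offset": [0.0447, 0.0925, 0.1], "twist": 0}, {"offset": [0.0447, 0.0925, 0.112], "twist": 0}, {"offset": [0.0447, 0.0925, 0.12], "twist": 0}, {"offset": [0.0447, 0.0925, 0.12], "twist": 0}, {"offset": [0.0447, 0.0925, 0.12], "twist": 0}, {"offset": [0.0447, 0.0925, 0.12], "twist": 0}]}}

```text
time: 9.25
eef_pos: [0.5405, 0.159, 0.0743]
tcp_rot: [0.764, 0.646, 0.001, 0.001]
contact_force: [1.1, 0.2, 0.0]
opening: 0.617
finger_force: 42.3
```

Run:
```python
from h import *
import pickle
np.set_printoptions(precision=4,suppress=True)
s=ctrl.get_state();c=ctrl.calibration('wrist');im=ctrl.read_camera('wrist')
pickle.dump((s,c,im),open('w5.pkl','wb'));cv2.imwrite('pics/w5.png',im)
H=heading(s);print(s['eef_pos'],np.arctan2(H[1,0],H[0,0]),s['contact_force'])
print('remaining tool offset to target',(np.array([.5404,.1586,.061])-s['eef_pos'])@H)
```

```text
[0.5405 0.159  0.0743] 1.4034170900513518 [1.149  0.2429 0.0162]
remaining tool offset to target [-0.0004 -0.0001  0.0133]
```

View pics/w5.png

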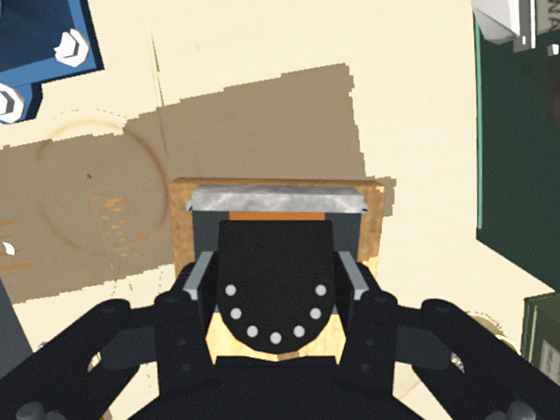

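The lift hovers over the base. A strip of the base shows at about (229–326, 215), with the stop above it, and it is centred within about 1 mm. I'll check the strip's limits, then lower slowly.

Run:
```python
from h import *
import pickle
np.set_printoptions(precision=4,suppress=True)
s,c,im=pickle.load(open('w5.pkl','rb'));H=heading(s)
hsv=cv2.cvtColor(im,cv2.COLOR_BGR2HSV)
for r in(213,215,217):
    q=np.where((hsv[r,200:360,0]>5)&(hsv[r,200:360,0]<22)&(hsv[r,200:360,1]>140))[0]+200
    p=atz(c,[[q.min()-.5,r],[q.max()+.5,r]],.032);print(r,q.min(),q.max(),((p-s['eef_pos'])@H)[:,:2])
g=cv2.cvtColor(im,cv2.COLOR_BGR2GRAY)
for r in(226,235):
    q=np.where(g[r,205:350]<45)[0]+205;print(r,q.min(),q.max())
```

```text
213 229 324 [[ 0.0166 -0.0252]
 [ 0.0166  0.0284]]
215 229 324 [[ 0.0154 -0.0252]
 [ 0.0154  0.0284]]
217 229 324 [[ 0.0142 -0.0253]
 [ 0.0142  0.0285]]
226 219 332
235 219 332
```

{"method": "step_arm", "body": {"motion": [{"offset": [0, 0.0005, 0.004], "twist": 0}, {"offset": [0, 0.0005, 0.008], "twist": 0}, {"offset": [0, 0.0005, 0.011], "twist": 0}, {"offset": [0, 0.0005, 0.013], "twist": 0}, {"offset": [0, 0.0005, 0.013], "twist": 0}], "grip_force": 20}}

```text
time: 9.8
eef_pos: [0.5397, 0.1585, 0.0594]
tcp_rot: [0.764, 0.646, -0.001, -0.0]
contact_force: [-1.2, -1.6, -1.1]
opening: 0.615
finger_force: 42.3
```

{"method": "step_arm", "body": {"motion": [{"offset": [0, 0, 0.001], "twist": 0}, {"offset": [0, 0, 0.002], "twist": 0}, {"offset": [0, 0, 0.003], "twist": 0}, {"offset": [0, 0, 0.004], "twist": 0}, {"offset": [0, 0, 0.004], "twist": 0}], "gripper": 0.05, "grip_force": 20}}

```text
time: 10.3
eef_pos: [0.5406, 0.1578, 0.0563]
tcp_rot: [0.764, 0.646, -0.0, 0.001]
contact_force: [-0.1, -4.6, 2.5]
opening: 0.612
finger_force: 42.4
```

{"method": "step_arm", "body": {"motion": [{"offset": [-0.001, 0.0003, 0.001], "twist": 0}, {"offset": [-0.001, 0.0003, 0.002], "twist": 0}, {"offset": [-0.001, 0.0003, 0.003], "twist": 0}, {"offset": [-0.001, 0.0003, 0.004], "twist": 0}, {"offset": [-0.001, 0.0003, 0.004], "twist": 0}]}}

```text
time: 10.8
eef_pos: [0.5409, 0.1572, 0.055]
tcp_rot: [0.764, 0.646, -0.001, 0.0]
contact_force: [-6.7, -5.7, 16.6]
opening: 0.616
finger_force: 44.3
```

Run:
```python
from h import *
import pickle
np.set_printoptions(precision=4,suppress=True)
s=ctrl.get_state();c=ctrl.calibration('wrist');im=ctrl.read_camera('wrist')
pickle.dump((s,c,im),open('w6.pkl','wb'));cv2.imwrite('pics/w6.png',im)
print(s)
g=im.max(2)
for col in(250,275,300): print(col,g[196:230,col])
```

```text
{'time': 10.8, 'qpos': array([ 0.1033,  0.2742,  1.9707, -0.0018,  0.8973,  0.2712]), 'dq': array([-0.0016, -0.0014,  0.0016,  0.0009, -0.0012, -0.0006]), 'joint_efforts': array([  2.2112, -26.3461, -20.9057,   0.8347,  -1.9421,  -0.0197]), 'eef_pos': array([0.5409, 0.1572, 0.055 ]), 'tcp_rot': array([ 0.7635,  0.6458, -0.0006,  0.0004]), 'contact_force': array([-6.7494, -5.6853, 16.6489]), 'wrist_torque': array([-0.8231,  1.2515,  0.0252]), 'finger_force': 44.3450953066349, 'opening': 0.6159356819644316}
250 [146 146 166 183 200 200 196 195 198 196 191 184 177 170 168 161 166 170
 178 181 175 177 180 175  83  32  39  38  42  40  37  34  31  42]
275 [119 129 138 172 190 197 194 196 197 205 203 199 197 195 196 199 201 201
 199 201 197 192 193 170  81  32  33  43  36  33  36  39  38  39]
300 [115 123 126 132 160 190 189 194 184 180 179 177 180 180 181 175 180 178
 176 177 172 173 178 170 102  39  34  39  39  35  36  33  41  38]
```

{"method": "step_arm", "body": {"motion": [{"offset": [0.001, 0, -0.002], "twist": 0}, {"offset": [0.001, 0, -0.003], "twist": 0}, {"offset": [0.001, 0, -0.003], "twist": 0}]}}

```text
time: 11.15
eef_pos: [0.5408, 0.1576, 0.0558]
tcp_rot: [0.764, 0.646, -0.0, 0.001]
contact_force: [-1.5, -6.5, 6.1]
opening: 0.619
finger_force: 43.0
```

{"method": "step_arm", "body": {"motion": [{"offset": [0, 0, 0], "twist": 0}, {"offset": [0, 0, 0], "twist": 0}, {"offset": [0, 0, 0], "twist": 0}, {"offset": [0, 0, 0], "twist": 0}, {"offset": [0, 0, 0], "twist": 0}, {"offset": [0, 0, 0], "twist": 0}], "gripper": 0.062}}

```text
time: 11.75
eef_pos: [0.5402, 0.1589, 0.0547]
tcp_rot: [0.764, 0.646, 0.0, -0.0]
contact_force: [-0.2, 0.4, -0.9]
opening: 0.728
finger_force: 0.0
```

Run:
```python
from h import *
import pickle
np.set_printoptions(precision=4,suppress=True)
s=ctrl.get_state();c=ctrl.calibration('wrist');im=ctrl.read_camera('wrist')
pickle.dump((s,c,im),open('w7.pkl','wb'));cv2.imwrite('pics/w7.png',im)
print(s['eef_pos'],s['contact_force'],s['opening'],s['finger_force'])
```

```text
[0.5402 0.1589 0.0547] [-0.2303  0.4479 -0.8563] 0.7277704667039159 0.0
```

View pics/w7.png

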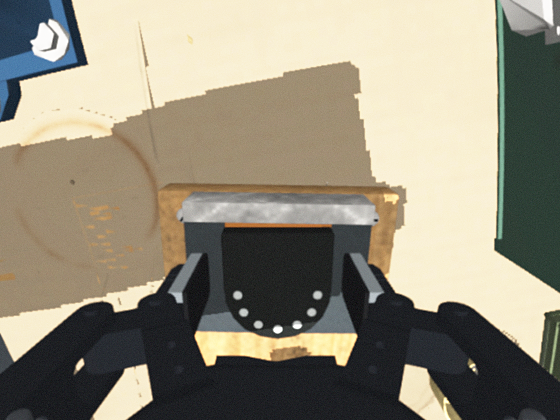

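The lift has dropped flat onto the base (223–335, 228–336), with only a thin strip of base showing along the straight edge. I'll measure its pose relative to the base.

Run:
```python
from h import *
import pickle
np.set_printoptions(precision=4,suppress=True)
s,c,im=pickle.load(open('w7.pkl','rb'));H=heading(s)
K=black(im,48,(210,215,342,345))[0];print(cv2.boundingRect(K))
P=atz(c,K[:,0,:].astype(float),.042)[:,:2]
h=-1.737;d=np.array([np.cos(h),np.sin(h)]);n=np.array([-d[1],d[0]])
r=K[:,0,1];a=P@d;b=P@n
for lo,hi in((232,245),(250,262),(265,285)):
    q=b[(r>=lo)&(r<hi)];m=q.mean();print('sides',np.median(q[q<m]),np.median(q[q>m]))
# straight edge line
q=P[(r<r.min()+4)&(np.abs(b-b.mean())<.02)];f=np.polyfit(q@n,q@d,1);print('edge a',np.polyval(f,.5075),'angle',np.arctan(f[0]))
arc=P[(r>r.max()-22)];A=np.c_[2*arc,np.ones(len(arc))];x=np.linalg.lstsq(A,(arc**2).sum(1),rcond=None)[0]
print('circle',x[:2]@d,x[:2]@n,np.sqrt(x[2]+x[:2]@x[:2]),'a range',a.min(),a.max(),'target edge -.266 tip -.206 b .5075')
hsv=cv2.cvtColor(im,cv2.COLOR_BGR2HSV)
for rr in range(221,231): 
    q=np.where((hsv[rr,205:355,0]>5)&(hsv[rr,205:355,0]<22)&(hsv[rr,205:355,1]>140))[0]+205
    print(rr,(q.min(),q.max(),len(q)) if len(q) else 0, atz(c,[[278,rr]],.032)[0,:2]@d)
```

```text
(221, 228, 114, 103)
sides 0.4816750238367608 0.5347525222262662
sides 0.4817166919693517 0.5347014847914561
sides 0.4817097098331438 0.534947088605231
edge a -0.26433517265835005 angle 0.0003839548895828521
circle -0.23775653615209416 0.5066103344087516 0.02952895094814532 a range -0.2643398940888467 -0.20796404690746548 target edge -.266 tip -.206 b .5075
221 0 -0.2644734119300974
222 0 -0.26394892823155125
223 (np.int64(225), np.int64(247), 22) -0.26342348327747334
224 (np.int64(225), np.int64(319), 89) -0.2628970725339817
225 (np.int64(225), np.int64(331), 107) -0.2623696914429465
226 (np.int64(225), np.int64(330), 106) -0.26184133542177523
227 (np.int64(225), np.int64(330), 99) -0.26131199986319625
228 0 -0.2607816801350396
229 0 -0.2602503715800168
230 0 -0.2597180695154976
```

The lift's lower edge is about 2–4 mm short of the base's edge. I'll re-grip it while flat, slide it towards the stop and release.

{"method": "step_arm", "body": {"motion": [{"offset": [-0.002, 0.0008, 0.003], "twist": 0}, {"offset": [-0.002, 0.0008, 0.006], "twist": 0}, {"offset": [-0.002, 0.0008, 0.008], "twist": 0}, {"offset": [-0.002, 0.0008, 0.008], "twist": 0}]}}

```text
time: 12.2
eef_pos: [0.5403, 0.1566, 0.0462]
tcp_rot: [0.764, 0.645, -0.0, -0.0]
contact_force: [0.6, -0.7, 0.5]
opening: 0.723
finger_force: 0.0
```

{"method": "step_arm", "body": {"motion": [{"offset": [0, 0, 0], "twist": 0}, {"offset": [0, 0, 0], "twist": 0}, {"offset": [0, 0, 0], "twist": 0}, {"offset": [0, 0, 0], "twist": 0}, {"offset": [0, 0, 0], "twist": 0}, {"offset": [0, 0, 0], "twist": 0}], "gripper": 0.052, "grip_force": 20}}

```text
time: 12.8
eef_pos: [0.5407, 0.1567, 0.0468]
tcp_rot: [0.764, 0.646, 0.0, 0.0]
contact_force: [-0.3, -0.5, 0.0]
opening: 0.62
finger_force: 21.1
```

{"method": "step_arm", "body": {"motion": [{"offset": [0.001, 0, 0], "twist": 0}, {"offset": [0.002, 0, 0], "twist": 0}, {"offset": [0.003, 0, 0], "twist": 0}, {"offset": [0.003, 0, 0], "twist": 0}]}}

```text
time: 13.2
eef_pos: [0.5412, 0.1598, 0.0468]
tcp_rot: [0.764, 0.646, 0.0, -0.0]
contact_force: [0.4, 0.5, -0.2]
opening: 0.619
finger_force: 21.1
```

```bash
cat > chk.py <<'E'
from h import *
np.set_printoptions(precision=4,suppress=True)
c=ctrl.calibration('wrist');s=ctrl.get_state();im=ctrl.read_camera('wrist');cv2.imwrite('pics/chk.png',im)
h=-1.737;d=np.array([np.cos(h),np.sin(h)]);n=np.array([-d[1],d[0]])
print(s['eef_pos'],'tcp a',s['eef_pos'][:2]@d)
hsv=cv2.cvtColor(im,cv2.COLOR_BGR2HSV)
for col in(245,262,290,305):
    v=im[195:240,col].max(1).astype(int); r=195+np.where(v<60)[0][0]
    o=[195+i for i in range(45) if 5<hsv[195+i,col,0]<22 and hsv[195+i,col,1]>140]
    print(col,'black from',r,'a(z.032)',atz(c,[[col,r-.5]],.032)[0,:2]@d,'orange',o[:1],o[-1:], 'stop top inner edge a(z.042)',atz(c,[[col,(o[0] if o else r)-.5]],.042)[0,:2]@d)
E
python3 chk.py
```

```text
[0.5412 0.1598 0.0468] tcp a -0.2471274778662642
245 black from 231 a(z.032) -0.2633728713120805 orange [] [] stop top inner edge a(z.042) -0.26701546089451755
262 black from 232 a(z.032) -0.2628680103712385 orange [] [] stop top inner edge a(z.042) -0.266545087219225
290 black from 232 a(z.032) -0.2628621119111473 orange [] [] stop top inner edge a(z.042) -0.2665395916854507
305 black from 232 a(z.032) -0.26285426470136175 orange [] [] stop top inner edge a(z.042) -0.26653228052190253
```

No base shows beyond the straight edge now and the stop was not touched, so the lift is aligned. I'll release and retreat upwards.

{"method": "step_arm", "body": {"motion": [{"offset": [0, 0, 0], "twist": 0}, {"offset": [0, 0, 0], "twist": 0}, {"offset": [0, 0, 0], "twist": 0}, {"offset": [0, 0, 0], "twist": 0}, {"offset": [0, 0, 0], "twist": 0}], "gripper": 0.066}}

```text
time: 13.75
eef_pos: [0.5412, 0.1596, 0.0468]
tcp_rot: [0.764, 0.646, 0.0, 0.0]
contact_force: [0.8, 0.3, -0.6]
opening: 0.773
finger_force: 0.0
```

{"method": "step_arm", "body": {"motion": [{"offset": [0, 0, -0.01], "twist": 0}, {"offset": [0, 0, -0.03], "twist": 0}, {"offset": [0, 0, -0.06], "twist": 0}, {"offset": [0, 0, -0.1], "twist": 0}, {"offset": [-0.01, -0.04, -0.14], "twist": 0}, {"offset": [-0.03, -0.08, -0.148], "twist": 0}, {"offset": [-0.03, -0.1, -0.148], "twist": 0}, {"offset": [-0.03, -0.1, -0.148], "twist": 0}, {"offset": [-0.03, -0.1, -0.148], "twist": 0}]}}

```text
time: 14.65
eef_pos: [0.438, 0.1467, 0.1957]
tcp_rot: [0.764, 0.646, 0.001, 0.001]
contact_force: [0.5, -0.2, -0.3]
opening: 0.771
finger_force: 0.0
```

Run:
```python
from h import *
import pickle
np.set_printoptions(precision=4,suppress=True)
s=ctrl.get_state();c=ctrl.calibration('wrist');im=ctrl.read_camera('wrist');t=ctrl.read_camera('top');sc=ctrl.read_camera('scene')
pickle.dump((s,c,im,t,sc),open('w8.pkl','wb'))
print(s['time'],s['eef_pos'],s['contact_force'])
out=np.zeros((600,800,3),np.uint8);out[:420,:560]=im
v=cv2.resize(sc[230:320,165:285],None,fx=2,fy=2);out[420:600,0:240]=v
v=cv2.resize(t[170:240,120:250],None,fx=2.5,fy=2.5);out[420:595,245:570]=v
cv2.imwrite('pics/w8.png',out)
```

```text
14.65 [0.438  0.1467 0.1957] [ 0.5338 -0.2448 -0.2656]
```

View pics/w8.png

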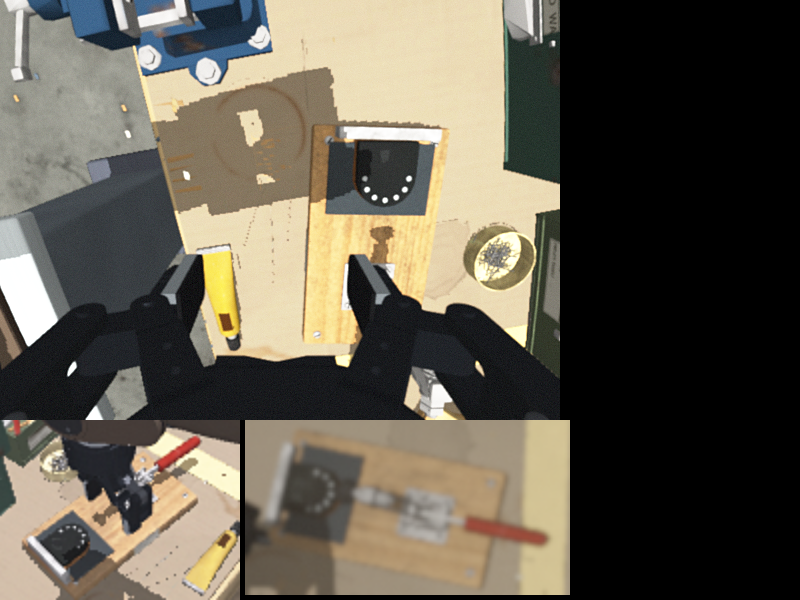

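The last picture shows the lift covering the base, its outline at (357–415, 140–207), held only by gravity with the arm still raised. I'll check the numbers, then move behind the arm with the gripper shut.

Run:
```python
from h import *
import pickle
np.set_printoptions(precision=4,suppress=True)
s,c,im,t,sc=pickle.load(open('w8.pkl','rb'))
h=-1.737;d=np.array([np.cos(h),np.sin(h)]);n=np.array([-d[1],d[0]])
for th in(40,50):
    K=black(im,th,(340,138,432,214))[0];print(th,cv2.boundingRect(K),cv2.contourArea(K))
    P=atz(c,K[:,0,:].astype(float),.042)[:,:2];r=K[:,0,1];a=P@d;b=P@n
    q=b[(r>150)&(r<170)];m=q.mean();print('sides',np.median(q[q<m]),np.median(q[q>m]),'a',a.min(),a.max())
    arc=P[r>188];A=np.c_[2*arc,np.ones(len(arc))];x=np.linalg.lstsq(A,(arc**2).sum(1),rcond=None)[0];print('circ',x[:2]@d,x[:2]@n,np.sqrt(x[2]+x[:2]@x[:2]))
```

```text
40 (355, 141, 61, 53) 590.0
sides 0.4800629813130232 0.49256825312456476 a -0.26518761990791656 -0.21866094052085777
circ -0.22073965915755764 0.4847871991229216 0.0017148137109494748
50 (340, 141, 78, 65) 3705.0
sides 0.47305193527156636 0.5325442836006173 a -0.26525019580932996 -0.20741262390493234
circ -0.23804974558790212 0.5058960672594404 0.029855123037328422
```

{"method": "step_arm", "body": {"motion": [{"offset": [0, 0, -0.04], "twist": 0}, {"offset": [0, 0, -0.075], "twist": 0}, {"offset": [-0.035, 0.022, -0.075], "twist": 0}, {"offset": [-0.07, 0.044, -0.075], "twist": 0}, {"offset": [-0.105, 0.066, -0.075], "twist": 0}, {"offset": [-0.14, 0.09, -0.075], "twist": 0}, {"offset": [-0.158, 0.1, -0.06], "twist": 0}, {"offset": [-0.158, 0.1, -0.02], "twist": 0}, {"offset": [-0.158, 0.1, 0.01], "twist": 0}, {"offset": [-0.158, 0.1, 0.03], "twist": 0}, {"offset": [-0.158, 0.1, 0.035], "twist": 0}, {"offset": [-0.158, 0.1, 0.035], "twist": 0}], "gripper": 0}}

```text
time: 16.0
eef_pos: [0.5099, -0.0259, 0.1588]
tcp_rot: [0.764, 0.645, -0.001, -0.001]
contact_force: [0.3, -0.3, 0.6]
opening: 0.001
finger_force: 0.0
```

The lift is within about 1.5 mm of the base. Now I push the arm over in stages.

{"method": "step_arm", "body": {"motion": [{"offset": [0.015, 0, 0.002], "twist": 0}, {"offset": [0.03, 0, 0.003], "twist": 0}, {"offset": [0.04, 0, 0.003], "twist": 0}, {"offset": [0.047, 0, 0.003], "twist": 0}, {"offset": [0.054, 0, 0.004], "twist": 0}, {"offset": [0.06, 0, 0.004], "twist": 0}, {"offset": [0.065, 0, 0.005], "twist": 0}, {"offset": [0.07, 0, 0.007], "twist": 0}, {"offset": [0.076, 0, 0.009], "twist": 0}, {"offset": [0.081, 0, 0.011], "twist": 0}]}}

```text
time: 17.0
eef_pos: [0.5234, 0.0545, 0.1486]
tcp_rot: [0.764, 0.645, -0.0, -0.0]
contact_force: [-0.0, -3.6, 2.1]
opening: 0.002
finger_force: 1.5
```

Run:
```python
from h import *
t=ctrl.read_camera('top');cv2.imwrite('pics/top9.png',t);s=ctrl.get_state();print(s['eef_pos'],s['contact_force'],s['finger_force'],s['wrist_torque'])
```

```text
[0.52319856 0.05512513 0.14818333] [ 0.23772648 -1.79249133  0.47647871] 0.9202730961260386 [-0.30990494 -0.10253759 -0.00886748]
```

{"method": "step_arm", "body": {"motion": [{"offset": [0.005, 0, 0.003], "twist": 0}, {"offset": [0.01, 0, 0.006], "twist": 0}, {"offset": [0.014, 0, 0.009], "twist": 0}, {"offset": [0.018, 0, 0.013], "twist": 0}, {"offset": [0.023, 0, 0.017], "twist": 0}, {"offset": [0.027, 0, 0.021], "twist": 0}, {"offset": [0.031, 0, 0.025], "twist": 0}, {"offset": [0.034, 0, 0.03], "twist": 0}, {"offset": [0.037, 0, 0.034], "twist": 0}, {"offset": [0.04, 0, 0.039], "twist": 0}, {"offset": [0.042, 0, 0.044], "twist": 0}, {"offset": [0.043, 0, 0.048], "twist": 0}]}}

```text
time: 18.25
eef_pos: [0.5306, 0.097, 0.1004]
tcp_rot: [0.764, 0.645, 0.0, -0.0]
contact_force: [1.6, 0.9, 4.3]
opening: -0.0
finger_force: 1.8
```

{"method": "step_arm", "body": {"motion": [{"offset": [0, 0, 0.003], "twist": 0}, {"offset": [0, 0, 0.006], "twist": 0}, {"offset": [0, 0, 0.008], "twist": 0}, {"offset": [0, 0, 0.01], "twist": 0}, {"offset": [0, 0, 0.01], "twist": 0}]}}

```text
time: 18.75
eef_pos: [0.5299, 0.0965, 0.0902]
tcp_rot: [0.764, 0.646, -0.001, -0.0]
contact_force: [-0.1, 1.3, 1.3]
opening: 0.004
finger_force: 0.7
```

{"method": "step_arm", "body": {"motion": [{"offset": [0, 0, 0.001], "twist": 0}, {"offset": [0, 0, 0.002], "twist": 0}, {"offset": [0, 0, 0.003], "twist": 0}, {"offset": [0, 0, 0.003], "twist": 0}]}}

```text
time: 19.15
eef_pos: [0.5303, 0.0965, 0.0877]
tcp_rot: [0.764, 0.646, -0.0, -0.0]
contact_force: [-0.9, 2.0, 3.7]
opening: -0.001
finger_force: 1.4
```

{"method": "step_arm", "body": {"motion": [{"offset": [0, 0, 0.001], "twist": 0}, {"offset": [0, 0, 0.002], "twist": 0}, {"offset": [0, 0, 0.003], "twist": 0}, {"offset": [0, 0, 0.003], "twist": 0}]}}

```text
time: 19.55
eef_pos: [0.5306, 0.0966, 0.0871]
tcp_rot: [0.764, 0.646, -0.001, -0.001]
contact_force: [-6.3, 1.9, 15.4]
opening: 0.002
finger_force: 7.7
```

{"method": "step_arm", "body": {"motion": [{"offset": [0, 0, 0.001], "twist": 0}, {"offset": [0, 0, 0.001], "twist": 0}, {"offset": [0, 0, 0.001], "twist": 0}]}}

```text
time: 19.85
eef_pos: [0.5312, 0.0965, 0.0869]
tcp_rot: [0.764, 0.646, -0.0, 0.0]
contact_force: [-7.2, 1.9, 17.7]
opening: -0.002
finger_force: 9.2
```

{"method": "step_arm", "body": {"motion": [{"offset": [0, 0, -0.002], "twist": 0}, {"offset": [0, 0, -0.005], "twist": 0}, {"offset": [0, 0, -0.02], "twist": 0}, {"offset": [0, 0, -0.05], "twist": 0}, {"offset": [0, 0, -0.09], "twist": 0}, {"offset": [0, 0, -0.13], "twist": 0}, {"offset": [0.0, -0.04, -0.15], "twist": 0}, {"offset": [0.05, -0.08, -0.15], "twist": 0}, {"offset": [0.05, -0.12, -0.15], "twist": 0}, {"offset": [0.05, -0.12, -0.15], "twist": 0}, {"offset": [0.05, -0.12, -0.15], "twist": 0}]}}

```text
time: 20.95
eef_pos: [0.4198, 0.166, 0.234]
tcp_rot: [0.763, 0.646, 0.0, 0.001]
contact_force: [0.1, 0.7, 1.7]
opening: -0.004
finger_force: 0.0
```

Run:
```python
from h import *
np.set_printoptions(precision=4,suppress=True)
s=ctrl.get_state();c=ctrl.calibration('wrist');im=ctrl.read_camera('wrist');t=ctrl.read_camera('top');cv2.imwrite('pics/w10.png',im)
print(s['time'],s['eef_pos'],s['contact_force'])
h=-1.737;d=np.array([np.cos(h),np.sin(h)]);n=np.array([-d[1],d[0]])
# expected pixels of lift centre region; mask the black lift
def px(c,p):
    M=np.linalg.inv(c['cam_to_world']);q=M[:3,:3]@p+M[:3,3];u=np.array([q[0],-q[1]])/-q[2];u*=1+c['k1']*(u@u);return u*[c['fx'],c['fy']]+[c['cx'],c['cy']]
for a,b in((-.266,.5075),(-.206,.5075),(-.25,.4805),(-.25,.5345)): print(a,b,px(c,np.r_[a*d+b*n,.042]))
e=px(c,np.r_[-.246*d+.5075*n,.042]).astype(int)
x0,y0=e-40
K=black(im,50,(x0,y0,x0+80,y0+80))
for k in K[:2]: print(cv2.boundingRect(k),cv2.contourArea(k))
# arm: top-camera change along the clamp where the lowered arm should lie; red grip blob
t0=cv2.imread('pics/top0.png');ct=ctrl.calibration('top')
for I in(t0,t):
    hs=cv2.cvtColor(I,cv2.COLOR_BGR2HSV);m=((hs[...,0]<6)|(hs[...,0]>174))&(hs[...,1]>150);m[:170]=0;m[245:]=0;m[:,:150]=0;m[:,250:]=0
    p=np.argwhere(m);print('red',len(p),p.mean(0) if len(p) else 0)
for i,(x,y,w,hh) in enumerate([(308,190,24,26),(343,205,32,34)]):
    print('rack lift diff',cv2.absdiff(t0[y:y+hh,x:x+w],t[y:y+hh,x:x+w]).mean())
```

```text
20.95 [0.4198 0.166  0.234 ] [0.1051 0.748  1.6785]
-0.266 0.5075 [395.8543 153.4298]
-0.206 0.5075 [390.2008 211.2125]
-0.25 0.4805 [367.8699 169.2126]
-0.25 0.5345 [420.4984 169.5537]
(366, 154, 56, 57) 2118.5
red 59 [213.8305 222.0678]
red 0 0
rack lift diff 0.6442307692307693
rack lift diff 0.6001838235294118
```

The lift box (366–421, 154–211) matches the base prediction (368–420, 153–211). The arm came to a stop against the lift at about 0.06–0.08 rad under 18 N, the rack lifts are unchanged and the robot is clear. I'm handing it in.

```bash
python3 -c "
from plant import ctrl
print(ctrl.sign_off())"
```

```text
the job is handed in; nothing more can be done
None
```

The job is handed in at about 21 s: lift_b lies on the base, within about 1.5 mm by the cameras. I pressed the clamp arm down on it with about 18 N; its angle (about 0.06–0.08 rad) is estimated from the fingertip height. The other two lifts are unmoved on the rack, and no verdict came back at sign-off.

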